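# Load printed toy-car bodies from the hand carousel into the curing drawer

### The job

Load the freshly printed green car bodies into the curing unit: pull its drawer open, then turn the hand carousel to bring each green body round to the open front of the clear guard, lift it out there and stand it upright in the drawer, one body to a lane. Leave the orange set-up sample on the carousel, do not disturb the bowl, the hand tool and the bottle on the bench, and when all the green bodies are in, push the drawer fully shut and then press the unit's green start button.

Things in the scene. Friction and masses are not known exactly. Their poses are not given: they have to be found in the camera images.
- carousel: Fixed base and clear guard of the hand-turned carousel. Origin: on the turntable's upright axis, at table height; own -x is the open front, roughly towards the robot (yaw within 0.2 rad). The turntable is white, 360 mm across, its top face 45 mm above the table. Carousel and curing unit stand left and right of the robot's midline, and may have changed places.
- guard_edge (a point): Middle of the yellow front edge of the clear guard, on its top face, 111 mm above the table (underside 107 mm), 75 mm in front of the axis. The guard (390 mm wide, with sides and back) covers all behind this edge; only what lies in front can be reached, from above. A body whose tail reaches under it must be drawn outward before lifting. A print unit stands on its back, 190 mm high.
- turntable: The turntable. Origin: its axis, at its top face; frame turns with it. Bay 0 lies along its own -x; bay k (0 to 4) lies 72*k degrees anticlockwise (from above) of it. Bay middles are 125 mm from the axis. Strips 6 mm high part the bays, a 6 mm lip runs round the rim, the hub is 66 mm in radius, 30 mm high. Light friction (0.15 N m), stays where left, no stop within one turn.
- hub (a point): Top of the turntable's hub, on the axis. Round it stand five turning posts: black, upright, 20 mm thick, 46 mm above the turntable's top face, 163 mm from the axis, one on each strip between bays (36 degrees either side of each bay's middle). Grasp or push a post where it stands at the open front to turn the carousel; posts, bodies and hub pass freely under the guard.
- drawer_box (a joint): Opening of the curing unit's drawer, m: 0 shut, 0.150 fully out (stop). It slides straight out along the unit's own -x with about 1.5 N of friction plus damping 6 N s/m, and stays where it is left. It may start up to 20 mm ajar.
- curing_unit: White fixed box, 290 mm wide, 215 mm deep and 118 mm high (a 10 mm grey vent plate on top), with one drawer. Origin: at table height, in the middle of the foot of its front opening plane; its own -x is the way the drawer opens (yaw within 0.2 rad of the robot's x).
- start_button (a joint): Travel of the curing unit's start button, m: 0 up, 0.006 fully pressed; it springs back, about 4 N when fully down.
- start_button_top (a point): Middle of the top of the green start button, 26 mm across, pressed straight down. It sits in a black housing on the unit's top, at its front left corner as seen from the drawer's side looking at the unit.
- handle (a point): Middle of the drawer's bar handle (moves with the drawer): a round steel bar about 10 mm thick, 120 mm long, along the unit's y, 35 mm in front of the drawer's grey front panel and 88 mm above the table, at the panel's upper edge (panel top 101 mm above the table). Can be pinched from above, one finger behind it.
- lane_0 (a point): Middle of lane 0 of the drawer, on its floor, 18 mm above the table (moves with the drawer, axes as the curing unit's). Lanes run along x, 150 mm long inside and 79 mm wide, 83 mm apart along y, parted by strips 8 mm high; the side and back walls stand 9 mm above its floor. With the drawer fully out this point is 73 mm in front of the unit's opening.
- lane_1 (a point): Middle of lane 1 of the drawer, on its floor, 18 mm above the table (moves with the drawer, axes as the curing unit's). Lanes run along x, 150 mm long inside and 79 mm wide, 83 mm apart along y, parted by strips 8 mm high; the side and back walls stand 9 mm above its floor. With the drawer fully out this point is 73 mm in front of the unit's opening.
- lane_2 (a point): Middle of lane 2 of the drawer, on its floor, 18 mm above the table (moves with the drawer, axes as the curing unit's). Lanes run along x, 150 mm long inside and 79 mm wide, 83 mm apart along y, parted by strips 8 mm high; the side and back walls stand 9 mm above its floor. With the drawer fully out this point is 73 mm in front of the unit's opening.
- green_a: A green moulded toy-car body, 84 mm long (own x, nose to -x), 44 mm wide with flat flanks 29 mm high, 46 mm high with its narrower cabin (50 x 38 mm); about 90 g. Origin: middle of its flat underside. It starts flat in a carousel bay (bay 1), nose outward, or is absent.
- green_b: A green moulded toy-car body, 84 mm long (own x, nose to -x), 44 mm wide with flat flanks 29 mm high, 46 mm high with its narrower cabin (50 x 38 mm); about 90 g. Origin: middle of its flat underside. It starts flat in a carousel bay (bay 2), nose outward, or is absent.
- green_c: A green moulded toy-car body, 84 mm long (own x, nose to -x), 44 mm wide with flat flanks 29 mm high, 46 mm high with its narrower cabin (50 x 38 mm); about 90 g. Origin: middle of its flat underside. It starts flat in a carousel bay (bay 3), nose outward, or is absent.
- green_d: A green moulded toy-car body, 84 mm long (own x, nose to -x), 44 mm wide with flat flanks 29 mm high, 46 mm high with its narrower cabin (50 x 38 mm); about 90 g. Origin: middle of its flat underside. It starts flat in a carousel bay (bay 4), nose outward, or is absent.
- sample: The orange set-up sample, same shape as the green bodies, in bay 0; it stays on the carousel.
- red_bowl: Bystander: red bowl, 110 mm across the rim, 45 mm high. Origin: middle of its underside.
- rotary_tool: Bystander: black and grey rotary hand tool lying on the bench, 200 mm long along its own x, 42 mm thick. Origin: on the bench below it.
- blue_bottle: Bystander: blue bottle, 56 mm across, 150 mm high. Origin: middle of its underside.
Not all that is in view belongs to the job. Of the things like the sample, leave any that is pink; of the rest the smaller one is meant.

How it is judged:
By the outcome, as a careful person would: the job done as asked, in the order asked, and still so for the second after the job is handed in, with the robot touching nothing.
Of green_a, green_b, green_c, green_d only 2 to 3 are there at a start; the rules pass over those that are not, and their reading is None.
At some moment in a run one of green_a, green_b, green_c, green_d may be knocked a few centimetres aside while the robot is not near it.
It also fails if it takes over 210 s, if anything falls off the work surface, if the arm or the gripper's body presses on something with over 40 N, if the wrist force passes 120 N, or if a joint passes its speed limit or range.

### The arm

A 6-joint arm with a two-finger parallel gripper is mounted at the origin on the work surface. World frame = base frame: x ahead of the robot, y to its left, z up, the work surface at z = 0. Lengths are in mm, angles in rad, forces in N, time in s.
With the tool pointing down it reaches from about 300 to 750 mm from the base axis. Payload 8.5 kg.
Tool frame: the origin (TCP) lies on the centre line of the jaws, within the pads' length; the fingertips stand 11 mm ahead of it and the grasp point (between the pads) lies 8 mm behind it (finger_overhang is the distance from the TCP to the fingertips, in mm); z points along the fingers, y is the direction in which the jaws open and shut (so a half turn about z gives the same grasp; the last joint's range is limited). The gripper opens to 88 mm and grips with 3 to 60 N. Pads are 18 mm wide; open, the fingers measure 123 mm over their backs; the gripper's body (75 mm by 187 mm) begins 45 mm behind the grasp point.
Start: joints at [1.134, 0.381, 1.297, -0, 1.464, -0.215], TCP at [120.985, 536.51, 249.748] pointing down, gripper open.
Joint ranges: [-3.11, 3.11], [-0.89, 2.33], [0.22, 2.48], [-1.42, 4.56], [0.17, 2.85], [-2.88, 2.88]. Speed limits (rad/s): [2.39, 2.39, 3.14, 3.14, 3.14, 3.14].

### API

Orientations are given as a unit quaternion [x, y, z, w].
In Python, from station import get_state, get_image, finish_job, search_frame, pinpoint, finger_overhang gives the robot as it stands. The module is installed in compiled form; this text tells all that it offers.
- The arm moves only by the tool servo_tool, never from a script. Its argument "increments" is a list of rows, each an object of numbers: "dx", "dy", "dz": the shift along the tool's x, y, z in mm; "twist": the turn about the tool's z in degrees; "fingers": the closure, from 0 (fully open) to 1 (shut). A call has 1 to 5 rows; each row is the pose to reach, as a shift and turn from the pose commanded when the call began, along the tool's axes at that moment; what a row does not reach only later rows make up. A row lasts 1/8 s, in which the tool goes at most 62.5 mm and 10.7 degrees, less where a joint would pass 70% of its speed; a pose out of reach is approached as far as the arm can. A call with a gripper value outside its range is refused whole. The fingers move at their own pace and stop on an object; the grip force is fixed at half the most. Time passes only in rows, so rows that repeat a pose let the fingers close. It gives the time, the measured TCP pose, the force and the opening at its end, in the units of the state.
- get_state(): the state, without advancing time (a new reading comes with each control period).
- get_image(name): name is "scene" or "top" or "wrist"; returns a dict with "image" (384x512x3 uint8, red, green, blue), "fx", "fy", "cx", "cy" (pixels), "world_to_cam" (4x4, takes a point from world to camera coordinates). Camera axes: x right, y down, z forward; pixel columns grow to the right and rows downward; lengths in mm; the calibration is good to about 2 mm. A picture is of the moment at which its call begins. There is no depth.
- finish_job(): hands the job in, once; it reports no verdict.
Trained networks look in the newest picture that a camera, given by its name, has taken for a name from the list of things; names that differ only in an ending like _2 or _b are one class to them, and where a whole thing is asked for, a point or a joint stands for the part that bears it (a point fixed in the world has none). Each returns a list of dicts, best first, with "p" (0 to 1); they miss things now and then, are a little off and sometimes report something else, mostly with a low value. They report only what shows in the picture. A call takes as long as a camera call. They do not tell look-alikes from the thing itself.
- search_frame(thing, camera): "bbox" ([left, top, right, bottom] in pixels, round what is visible of it).
- pinpoint(thing, camera): "centre" ([column, row] in pixels: a listed point, or the origin of a listed thing).
The state is a dict: "clock": time; "joint_positions": joint angles; "qd": joint speeds; "tau": joint torques, N m; "position": TCP position; "ee_rot": TCP orientation; "force": force on the tool from outside, world axes, zero at the start; "torque": the same for the moment, N m; "grip_width": finger opening in mm.
Only numpy, scipy, OpenCV 4.12 (cv2) and the standard library are available. Lean on these libraries where they do the work, as an engineer would, in place of code of your own. Each camera call takes 0.05 s, during which the arm holds its last target. There are 200 camera calls.

## Working session

There is one attempt and no reset: what is moved stays moved. The work goes in short steps, Python scripts to look and compute and a tool call to move; the robot and the scene stay as the last step left them, time stands still between calls to the robot, and variables do not carry over. Pictures are saved under pics/ and viewed, about 12 in all and at most 16, crops included, and the job is handed in when it is done.

Besides the shell and the picture viewer there is one more tool, called after "Emit:" as a command line: name --argument value ..., lists and objects as JSON in quotes. servo_tool: Moves the arm, as the interface text tells. Its arguments: {"type":"object","properties":{"increments":{"type":"array","items":{"type":"object","properties":{"dx":{"type":"number"},"dy":{"type":"number"},"dz":{"type":"number"},"twist":{"type":"number"},"fingers":{"type":"number"}}}}},"required":["increments"]}

```bash
mkdir -p pics; cat > h.py <<'E'
import numpy as np, cv2
from station import *
def save(cam,fn,crop=None,scale=1):
    d=get_image(cam); im=d["image"][:,:,::-1].copy()
    if crop: l,t,r,b=crop; im=im[t:b,l:r]
    if scale!=1: im=cv2.resize(im,None,fx=scale,fy=scale,interpolation=cv2.INTER_CUBIC)
    cv2.imwrite("pics/"+fn,im); return d
def ray(d,px):
    M=np.array(d["world_to_cam"]);R=M[:3,:3];t=M[:3,3]
    v=R.T@np.array([(px[0]-d["cx"])/d["fx"],(px[1]-d["cy"])/d["fy"],1]); return -R.T@t,v
def atz(d,px,z):
    o,v=ray(d,px); return o+v*(z-o[2])/v[2]
def proj(d,P):
    M=np.array(d["world_to_cam"]);c=M[:3,:3]@np.array(P)+M[:3,3]
    return np.array([d["fx"]*c[0]/c[2]+d["cx"],d["fy"]*c[1]/c[2]+d["cy"]])
E
python3 - <<'E'
from h import *
for c in ("top","scene"):
    d=save(c,c+"0.png",scale=1.5)
    print(c,ray(d,(256,192)))
    for n,z in (("carousel",0),("guard_edge",111),("hub",75),("turntable",45),("curing_unit",0),("handle",88),("start_button_top",140),("lane_1",18),("green_a",45),("sample",45),("red_bowl",0),("rotary_tool",0),("blue_bottle",0)):
        for r in pinpoint(n,c)[:5]:
            print(n,round(r["p"],2),np.round(r["centre"]),np.round(atz(d,r["centre"],z)[:2]))
s=get_state();print(s)
E
```

```text
top (array([ 366.6480539 ,  -26.52641836, 1417.31133799]), array([ 0.09678599,  0.02449124, -0.99501783]))
carousel 0.91 [327. 154.] [ 631. -239.]
carousel 0.68 [154. 139.] [696. 361.]
guard_edge 0.6 [328. 175.] [ 546. -225.]
curing_unit 0.63 [195. 161.] [616. 217.]
handle 0.75 [189. 171.] [568. 222.]
start_button_top 0.53 [153. 143.] [650. 327.]
sample 0.76 [363. 258.] [ 279. -337.]
sample 0.65 [413. 267.] [ 249. -498.]
sample 0.54 [357. 182.] [ 528. -327.]
red_bowl 0.9 [424. 190.] [ 505. -562.]
red_bowl 0.52 [151. 140.] [693. 375.]
red_bowl 0.45 [353. 180.] [ 540. -326.]
rotary_tool 0.93 [102. 239.] [351. 537.]
scene (array([1265.74421877,   31.3345724 , 1409.08310513]), array([-0.49854078, -0.0164056 , -0.86687815]))
carousel 0.76 [182. 235.] [ 629. -232.]
guard_edge 0.95 [179. 200.] [ 556. -235.]
guard_edge 0.51 [182. 235.] [ 679. -211.]
turntable 0.55 [363. 230.] [607. 353.]
curing_unit 0.86 [317. 236.] [612. 211.]
handle 0.72 [321. 215.] [580. 213.]
start_button_top 0.43 [362. 229.] [650. 328.]
sample 0.84 [164. 141.] [ 284. -334.]
sample 0.68 [124. 142.] [ 292. -476.]
red_bowl
[... 171 characters left out ...]
[106. 174.] [ 404. -530.]
{'clock': 1.4, 'joint_positions': array([ 1.13368776e+00,  3.80614836e-01,  1.29738758e+00, -1.36580421e-05,
        1.46358850e+00, -2.15284708e-01]), 'qd': array([-0.00082027, -0.00074695,  0.00231823, -0.00047889,  0.00086336,
       -0.00075861]), 'tau': array([-2.98660962e-04, -4.37796378e+01, -2.24727827e+01,  7.13041937e-02,
        3.13689024e-02,  7.44708871e-06]), 'position': array([120.99827698, 536.5156823 , 249.74462423]), 'ee_rot': array([ 1.10683945e-01,  9.93855656e-01, -1.35341092e-06,  6.70995365e-06]), 'force': array([-0.20430568, -0.64728579,  0.24922478]), 'torque': array([ 0.05177978, -0.04148634, -0.02802632]), 'grip_width': 88.77036145702044}
```

View pics/top0.png

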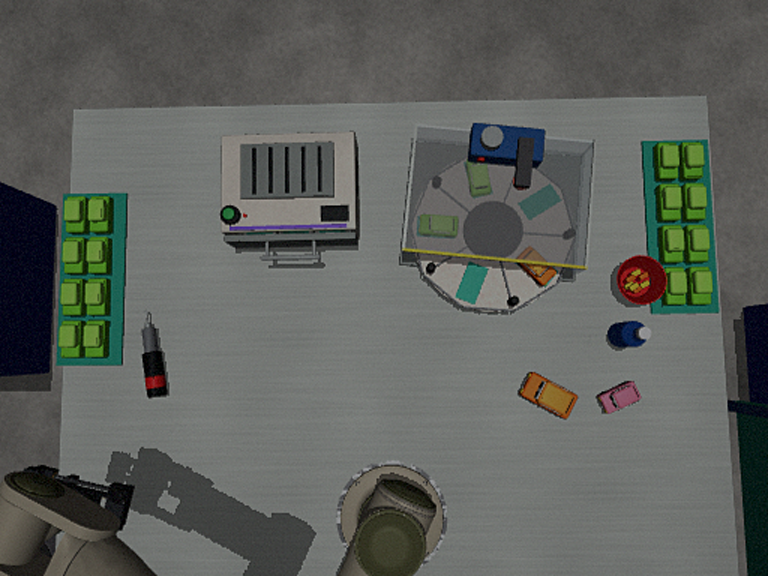

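View pics/scene0.png

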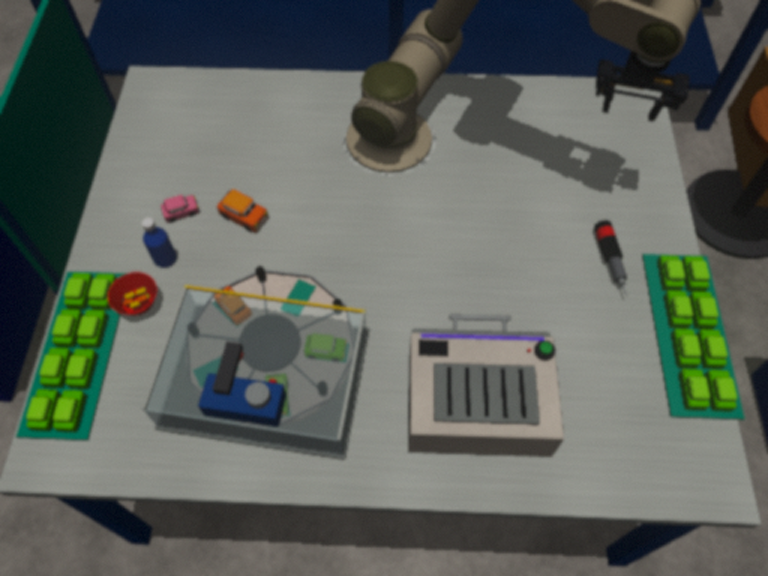

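Top view: the curing unit is on the left (+y) with its handle at px (293,255). The carousel is on the right with its yellow edge running (400,250)–(587,267). Green bodies are at (438,225), which is bay 3, and (480,178), which is bay 2. Bay 1 and bay 4 are empty.

Sample candidates (pixels in the 1.5x picture):
- orange in bay at (537,265)
- larger orange on the bench at (548,395)
- pink at (618,397)

The one in the bay fits: it is not pink, it is the smaller orange one, and it stands in bay 0. None of the three will be moved. The green blocks on the side racks are decoration.

```bash
python3 - <<'E'
from h import *
def fit(m,d,z,name):
    ys,xs=np.nonzero(m)
    P=np.array([atz(d,(x,y),z)[:2] for x,y in zip(xs,ys)])
    c=P.mean(0);u=np.linalg.svd(P-c)[2][0]
    if u[1]<0:u=-u
    t=(P-c)@u; n=[-u[1],u[0]]
    mid=c+u*(np.percentile(t,1)+np.percentile(t,99))/2
    print(name,len(xs),"mid",mid.round(1),"len",(np.percentile(t,99)-np.percentile(t,1)).round(),"yaw",np.arctan2(-u[0],u[1]).round(4))
for c in("top","scene"):
    d=get_image(c);im=d["image"];h=cv2.cvtColor(im,cv2.COLOR_RGB2HSV)
    H,S,V=[h[:,:,i].astype(int) for i in range(3)]
    m=((H>22)&(H<34)&(S>130)&(V>110)).astype(np.uint8)
    n,l,st,ce=cv2.connectedComponentsWithStats(m,connectivity=8)
    print([(s[:4].tolist(),int(s[4])) for s in st[1:] if s[4]>25])
    box=np.zeros_like(m)
    if c=="top": box[160:185,262:400]=1
    else: box[185:212,118:245]=1
    fit(m*box,d,111,"yellow "+c)
    p=((H>115)&(H<140)&(S>100)&(V>80)).astype(np.uint8)
    box=np.zeros_like(m)
    if c=="top": box[140:165,145:245]=1
    else: box[215:240,270:380]=1
    fit(p*box,d,118,"purple "+c)
    g=((H>55)&(H<85)&(S>130)).astype(np.uint8)*0
    for n in("start_button_top","handle"):
        print(n,[ (round(r["p"],2),np.round(r["bbox"],1).tolist()) for r in search_frame(n,c)[:2]])
E
```

```text
[([269, 165, 121, 14], 217), ([417, 188, 9, 6], 26)]
yellow top 218 mid [ 554.6 -225.4] len 373.0 yaw -0.1162
purple top 173 mid [627.6 211. ] len 244.0 yaw 0.0101
start_button_top [(0.53, [148.6, 137.8, 159.7, 143.9])]
handle [(0.86, [147.4, 155.4, 241.4, 173.4])]
[([124, 190, 23, 5], 34), ([186, 199, 28, 5], 46), ([215, 203, 27, 5], 50)]
yellow scene 151 mid [ 553.  -227.3] len 374.0 yaw -0.1159
purple scene 173 mid [628.5 210.7] len 241.0 yaw 0.0086
start_button_top [(0.63, [271.3, 209.2, 377.6, 304.7]), (0.62, [354.7, 225.6, 367.3, 236.7])]
handle [(0.67, [155.6, 178.5, 230.4, 206.4]), (0.49, [394.2, 148.5, 416.4, 187.9])]
```

Emit:
servo_tool --increments '[{"dx": -62, "dy": -10}, {"dx": -124, "dy": -40}, {"dx": -186, "dy": -90}, {"dx": -248, "dy": -140}, {"dx": -290, "dy": -190}]'

```text
schema error: expected keys dx, dy, dz, twist, fingers
```

Emit:
servo_tool --increments '[{"dx": -50, "dy": -40}, {"dx": -100, "dy": -80}, {"dx": -100, "dy": -130}, {"dx": -100, "dy": -160}, {"dx": -100, "dy": -160}]'

```text
schema error: expected keys dx, dy, dz, twist, fingers
```

```bash
cat >> h.py <<'E'
from scipy.spatial.transform import Rotation as Ro
def to(x,y,z,jaw=None,s=None,cur=None):
    """tool increments to world x,y,z with jaw (tool y) angle deg from above; cur=(pos,jawdeg) overrides"""
    if cur is None:
        s=s or get_state(); p=s["position"];R=Ro.from_quat(s["ee_rot"]).as_matrix()
        a=np.degrees(np.arctan2(R[1,1],R[0,1]))
    else:
        p,a=np.array(cur[0],float),cur[1]; r=np.radians(a);R=np.array([[-np.sin(r),0,0]]*3)
        ty=np.array([np.cos(r),np.sin(r),0]);tz=np.array([0,0,-1.]);R=np.c_[np.cross(ty,tz),ty,tz]
    d=R.T@(np.array([x,y,z])-p)
    tw=0 if jaw is None else -((jaw-a+90)%180-90)
    print("from",np.round(p,1),"jaw",round(a,1),"-> d",d.round(1),"twist",round(tw,1))
E
python3 -c "
from h import *
print(get_state()['clock'])
to(545,215,250,0.5)"
```

```text
1.7
from [121.  536.5 249.7] jaw 77.3 -> d [-4.844e+02 -2.204e+02 -3.000e-01] twist 76.8
```

Emit:
servo_tool --increments '[{"dx": -50, "dy": -21, "dz": 0, "twist": 8, "fingers": 0}, {"dx": -100, "dy": -42, "dz": 0, "twist": 16, "fingers": 0}, {"dx": -150, "dy": -63, "dz": 0, "twist": 24, "fingers": 0}, {"dx": -200, "dy": -85, "dz": 0, "twist": 32, "fingers": 0}, {"dx": -250, "dy": -106, "dz": 0, "twist": 40, "fingers": 0}]'

```text
clock: 2.33
position: [342.8, 376.9, 249.9]
ee_rot: [0.446, 0.895, 0.0, 0.0]
force: [0.4, 0.7, 0.0]
grip_width: 88.1
```

```bash
python3 -c "
from h import *
to(545,215,250,0.5)"
```

```text
from [342.8 376.9 249.9] jaw 37.0 -> d [-2.51e+02  6.39e+01 -1.00e-01] twist 36.5
```

Emit:
servo_tool --increments '[{"dx": -50, "dy": 13, "dz": 0, "twist": 8, "fingers": 0}, {"dx": -100, "dy": 26, "dz": 0, "twist": 16, "fingers": 0}, {"dx": -150, "dy": 38, "dz": 0, "twist": 24, "fingers": 0}, {"dx": -200, "dy": 51, "dz": 0, "twist": 32, "fingers": 0}, {"dx": -251, "dy": 64, "dz": 0, "twist": 36.5, "fingers": 0}]'

```text
clock: 2.95
position: [545.7, 216.0, 249.8]
ee_rot: [0.703, 0.711, 0.0, 0.0]
force: [0.0, 0.4, 0.1]
grip_width: 88.5
```

```bash
python3 - <<'E'
from h import *
d=save("wrist","w1.png",scale=1.2)
for n,z in (("handle",88),("start_button_top",140),("curing_unit",0)):
  for r in pinpoint(n,"wrist")[:2]: print(n,round(r["p"],2),np.round(r["centre"]),atz(d,r["centre"],z).round(1))
print(get_state()["position"], d["fx"],ray(d,(256,192)))
E
```

```text
handle 0.75 [276. 182.] [567.  206.2  88. ]
curing_unit 0.74 [309. 159.] [618.  216.3   0. ]
[544.60881999 216.84419275 249.34031211] 285.34534179978266 (array([544.53142037, 282.20595549, 386.33097367]), array([ 0.00410208, -0.28192426, -0.95973644]))
```

View pics/w1.png

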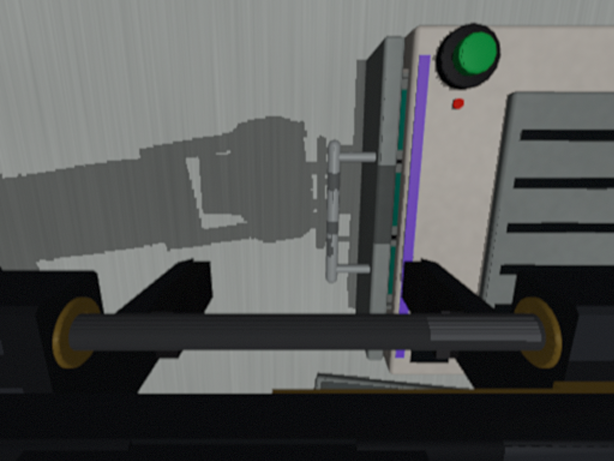

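The wrist picture shows the handle bar running from (334,142) to (331,280), the panel slightly ajar, and the green button at (478,53).

```bash
python3 - <<'E'
from h import *
d=get_image("wrist")
a,b=[atz(d,(np.array(p)/1.2),88) for p in((334,142),(331,280))]
m=(a+b)/2
print(a,b,m)
for p in ((396,38),(388,358),(425,58),(398,356)): print(p,atz(d,np.array(p)/1.2,101 if p[0]<397 else 118).round(1))
to(*m[:2],150,0.5); to(*m[:2],86,0.5)
t=get_image("top");h=cv2.cvtColor(t["image"],cv2.COLOR_RGB2HSV)
for im,nm,bx in((t,"top",(140,130,165,150)),(get_image("scene"),"scene",(350,222,372,242)),(d,"wrist",(365,20,420,75))):
    h=cv2.cvtColor(im["image"],cv2.COLOR_RGB2HSV).astype(int);l,tt,r,bb=bx
    q=(h[tt:bb,l:r,0]>50)&(h[tt:bb,l:r,0]<85)&(h[tt:bb,l:r,1]>120)&(h[tt:bb,l:r,2]>70)
    y,x=np.nonzero(q);c=(x.mean()+l,y.mean()+tt);print(nm,q.sum(),np.round(c,1),[atz(im,c,z).round(1)[:2] for z in(135,145)])
E
```

```text
[566.15735086 273.94221972  88.        ] [567.67564592 147.17194671  88.        ] [566.91649839 210.55708321  88.        ]
(396, 38) [609.2 351.2 101. ]
(388, 358) [624.1  72.5 101. ]
(425, 58) [627.1 334.4 118. ]
(398, 356) [628.2  87.3 118. ]
from [544.  217.6 249.6] jaw 0.8 -> d [-7.4 22.9 99.6] twist 0.3
from [544.  217.6 249.6] jaw 0.8 -> d [ -7.4  22.9 163.6] twist 0.3
top 0 [nan nan] [array([nan, nan]), array([nan, nan])]
scene 54 [363.4 231.5] [array([655.9, 331.9]), array([660.7, 329.5])]
wrist 871 [399.6  45. ] [array([658.1, 334.1]), array([653.5, 332.1])]<stdin>:12: RuntimeWarning: Mean of empty slice.
  ret = ret.dtype.type(ret / rcount)
```

Emit:
servo_tool --increments '[{"dx": -4, "dy": 12, "dz": 40, "twist": 0, "fingers": 0.73}, {"dx": -6, "dy": 23, "dz": 90, "twist": 0, "fingers": 0.73}, {"dx": -6, "dy": 23, "dz": 90, "twist": 0, "fingers": 0.73}, {"dx": -6, "dy": 23, "dz": 90, "twist": 0, "fingers": 0.73}, {"dx": -6, "dy": 23, "dz": 90, "twist": 0, "fingers": 0.73}]'

```text
clock: 3.92
position: [567.9, 212.1, 162.2]
ee_rot: [0.702, 0.712, 0.002, 0.001]
force: [0.7, 0.6, 0.6]
grip_width: 40.7
```

```bash
python3 - <<'E'
from h import *
d=save("wrist","w2.png",scale=1.2)
print(get_state()["grip_width"]); to(567,210.5,83,0.6)
E
```

```text
35.91578397255894
from [567.8 211.9 161.8] jaw 0.8 -> d [-1.5 -1.1 78.8] twist 0.2
```

View pics/w2.png

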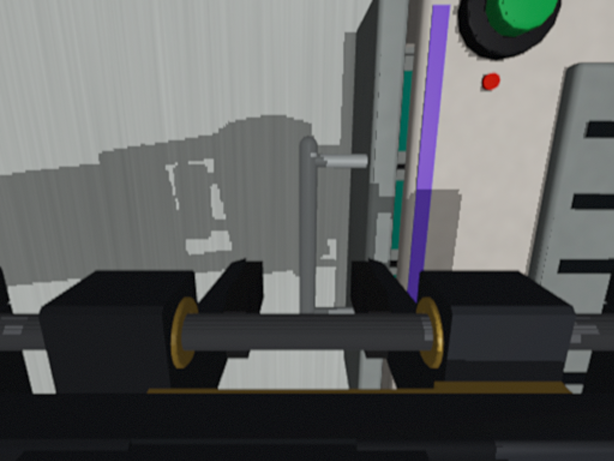

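The bar, at x≈308, lies midway between the fingers. Next I descend, pinch it, and pull.

Emit:
servo_tool --increments '[{"dx": -1, "dy": -1, "dz": 0, "twist": 0, "fingers": 0.73}, {"dx": -1, "dy": -1, "dz": 0, "twist": 0, "fingers": 0.73}, {"dx": -1, "dy": -1, "dz": 25, "twist": 0, "fingers": 0.73}, {"dx": -1, "dy": -1, "dz": 50, "twist": 0, "fingers": 0.73}, {"dx": -1, "dy": -1, "dz": 78, "twist": 0, "fingers": 0.73}]'

```text
clock: 4.6
position: [566.8, 210.5, 81.3]
ee_rot: [0.702, 0.712, 0.0, 0.0]
force: [0.0, 0.2, -0.4]
grip_width: 23.8
```

Emit:
servo_tool --increments '[{"dx": 0, "dy": 0, "dz": 0, "twist": 0, "fingers": 0.73}, {"dx": 0, "dy": 0, "dz": 0, "twist": 0, "fingers": 1}, {"dx": 0, "dy": 0, "dz": 0, "twist": 0, "fingers": 1}, {"dx": 0, "dy": 0, "dz": 0, "twist": 0, "fingers": 1}, {"dx": 0, "dy": 0, "dz": 0, "twist": 0, "fingers": 1}]'

```text
clock: 5.22
position: [567.4, 210.6, 83.0]
ee_rot: [0.702, 0.712, 0.001, 0.001]
force: [0.9, -0.5, 5.6]
grip_width: 9.8
```

Emit:
servo_tool --increments '[{"dx": 0, "dy": -25, "dz": 0, "twist": 0, "fingers": 1}, {"dx": 0, "dy": -50, "dz": 0, "twist": 0, "fingers": 1}, {"dx": 0, "dy": -80, "dz": 0, "twist": 0, "fingers": 1}, {"dx": 0, "dy": -105, "dz": 0, "twist": 0, "fingers": 1}, {"dx": 0, "dy": -125, "dz": 0, "twist": 0, "fingers": 1}]'

```text
clock: 5.85
position: [441.9, 209.5, 83.0]
ee_rot: [0.702, 0.712, 0.002, 0.001]
force: [2.8, 5.3, 5.9]
grip_width: 9.8
```

Emit:
servo_tool --increments '[{"dx": 0, "dy": -5, "dz": 0, "twist": 0, "fingers": 1}, {"dx": 0, "dy": -10, "dz": 0, "twist": 0, "fingers": 1}, {"dx": 0, "dy": -13, "dz": 0, "twist": 0, "fingers": 1}, {"dx": 0, "dy": -16, "dz": 0, "twist": 0, "fingers": 1}, {"dx": 0, "dy": -18, "dz": 0, "twist": 0, "fingers": 1}]'

```text
clock: 6.48
position: [424.7, 209.4, 83.0]
ee_rot: [0.702, 0.712, 0.002, 0.001]
force: [2.2, 5.1, 7.3]
grip_width: 9.9
```

Emit:
servo_tool --increments '[{"dx": 0, "dy": -2, "dz": 0, "twist": 0, "fingers": 1}, {"dx": 0, "dy": -3, "dz": 0, "twist": 0, "fingers": 1}, {"dx": 0, "dy": -4, "dz": 0, "twist": 0, "fingers": 1}, {"dx": 0, "dy": -5, "dz": 0, "twist": 0, "fingers": 1}, {"dx": 0, "dy": -5, "dz": 0, "twist": 0, "fingers": 1}]'

```text
clock: 7.1
position: [420.4, 209.3, 83.0]
ee_rot: [0.702, 0.712, 0.003, 0.001]
force: [4.9, 5.0, 5.4]
grip_width: 9.9
```

Emit:
servo_tool --increments '[{"dx": 0, "dy": -2, "dz": 0, "twist": 0, "fingers": 1}, {"dx": 0, "dy": -2, "dz": 0, "twist": 0, "fingers": 1}, {"dx": 0, "dy": -2, "dz": 0, "twist": 0, "fingers": 1}]'

```text
clock: 7.48
position: [420.4, 209.3, 83.1]
ee_rot: [0.702, 0.712, 0.004, 0.003]
force: [12.5, 5.1, -1.6]
grip_width: 9.6
```

Emit:
servo_tool --increments '[{"dx": 0, "dy": 2, "dz": 0, "twist": 0, "fingers": 0.73}, {"dx": 0, "dy": 2, "dz": 0, "twist": 0, "fingers": 0.73}, {"dx": 0, "dy": 2, "dz": -40, "twist": 0, "fingers": 0.73}, {"dx": 0, "dy": 2, "dz": -100, "twist": 0, "fingers": 0.73}, {"dx": 0, "dy": 2, "dz": -160, "twist": 0, "fingers": 0.73}]'

```text
clock: 8.1
position: [417.8, 208.3, 243.4]
ee_rot: [0.702, 0.712, -0.001, -0.0]
force: [0.9, -0.3, -0.5]
grip_width: 23.4
```

```bash
python3 - <<'E'
from h import *
for c in("top","scene","wrist"):
    d=save(c,"o_"+c+".png",scale=1.5)
    for n,z in (("handle",88),("lane_0",18),("lane_1",18),("lane_2",18),("hub",75),("green_b",45),("green_c",45),("sample",45)):
        for r in pinpoint(n,c)[:3]: print(c,n,round(r["p"],2),np.round(r["centre"]),atz(d,r["centre"],z).round(1)[:2])
to(500,-20,250,83.4)
E
```

```text
top handle 0.93 [191. 217.] [419.3 216.6]
top lane_0 0.83 [177. 182.] [542.3 277.8]
top lane_0 0.69 [198. 182.] [540.9 205.2]
top lane_0 0.6 [221. 178.] [550.7 125.3]
top lane_1 0.83 [177. 182.] [542.3 277.8]
top lane_1 0.69 [198. 182.] [540.9 205.2]
top lane_1 0.6 [221. 178.] [550.7 125.3]
top lane_2 0.83 [177. 182.] [542.3 277.8]
top lane_2 0.69 [198. 182.] [540.9 205.2]
top lane_2 0.6 [221. 178.] [550.7 125.3]
top hub 0.53 [192. 217.] [418.8 216. ]
top hub 0.48 [195. 180.] [538.9 206.6]
top green_b 0.58 [195. 183.] [532.6 212.1]
top green_b 0.18 [153. 143.] [672.  353.8]
top green_c 0.58 [195. 183.] [532.6 212.1]
top green_c 0.18 [153. 143.] [672.  353.8]
top sample 0.97 [410. 266.] [ 253.8 -490.4]
top sample 0.74 [364. 259.] [ 276.8 -342.7]
top sample 0.73 [353. 182.] [ 529.5 -315.1]
scene handle 0.42 [292. 216.] [590.  124.2]
scene lane_0 0.87 [292. 216.] [553.5 128.7]
scene lane_0 0.86 [345. 221.] [562.7 301.7]
scene lane_0 0.78 [315. 218.] [558.2 204.3]
scene lane_1 0.87 [292. 216.] [553.5 128.7]
scene lane_1 0.86 [345. 221.] [562.7 301.7]
scene lane_1 0.78 [315. 218.] [558.2 
[... 214 characters left out ...]
281.9]
scene hub 0.21 [182. 199.] [ 535.1 -234.1]
scene sample 0.79 [163. 142.] [ 285.8 -335.8]
scene sample 0.75 [ 92. 203.] [ 543.8 -536.5]
scene sample 0.71 [123. 144.] [ 302.2 -476.1]
wrist handle 0.87 [258. 173.] [420.6 209.8]
wrist lane_0 0.83 [364.  95.] [547.2 292.2]
wrist lane_0 0.59 [354. 222.] [552.  128.3]
wrist lane_0 0.58 [355. 158.] [544.  215.9]
wrist lane_1 0.83 [364.  95.] [547.2 292.2]
wrist lane_1 0.59 [354. 222.] [552.  128.3]
wrist lane_1 0.58 [355. 158.] [544.  215.9]
wrist lane_2 0.83 [364.  95.] [547.2 292.2]
wrist lane_2 0.59 [354. 222.] [552.  128.3]
wrist lane_2 0.58 [355. 158.] [544.  215.9]
from [418.6 208.5 241.7] jaw 0.8 -> d [-229.6   78.2   -8.2] twist -82.6
```

View pics/o_top.png

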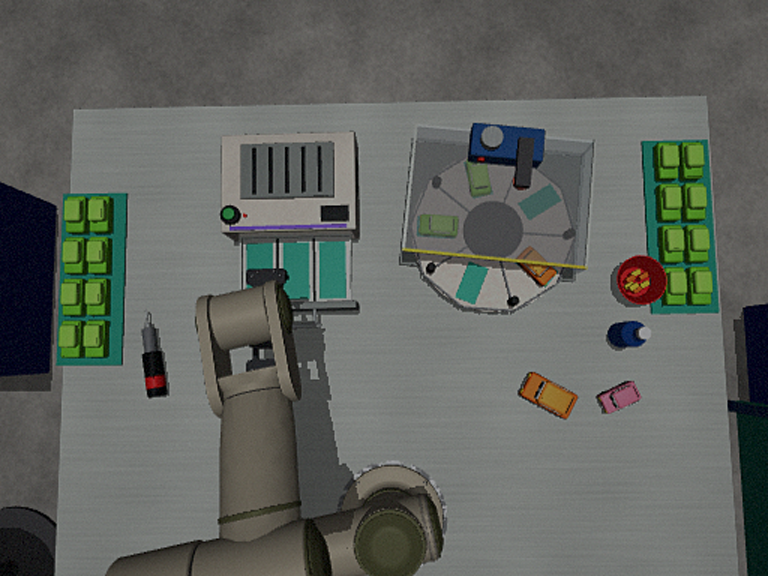

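The drawer is fully out and its three lanes are clear. The carousel is unchanged, with front posts at about (432,267) and (512,299).

```bash
python3 - <<'E'
from h import *
d=get_image("top");C=np.array([628.5,-235])
for p in((432,267),(512,299),(437,181),(569,232)):
    q=atz(d,np.array(p)/1.5,91)[:2]-C; print("post",p,(q+C).round(1),np.hypot(*q).round(1),(np.degrees(np.arctan2(q[1],q[0]))%360-173.35).round(1))
for p in((438,225),(480,178),(537,263)):
    q=atz(d,np.array(p)/1.5,80)[:2]-C; print("car",p,(q+C).round(1),np.hypot(*q).round(1),(np.degrees(np.arctan2(q[1],q[0]))%360-173.35).round(1))
E
```

```text
post (432, 267) [539.4 -97.4] 163.9 -50.4
post (512, 299) [ 468.2 -266. ] 163.2 17.6
post (437, 181) [ 727.8 -112. ] 158.1 -122.3
post (569, 232) [ 610.7 -392.5] 158.5 90.2
car (438, 225) [ 632.8 -112.8] 122.2 -85.4
car (480, 178) [ 735.8 -206.8] 110.9 -158.6
car (537, 263) [ 546.1 -324.2] 121.4 53.9
```

Emit:
servo_tool --increments '[{"dx": -40, "dy": 15, "dz": 0, "twist": -10, "fingers": 0.45}, {"dx": -80, "dy": 30, "dz": 0, "twist": -20, "fingers": 0.45}, {"dx": -120, "dy": 45, "dz": 0, "twist": -30, "fingers": 0.45}, {"dx": -160, "dy": 55, "dz": 0, "twist": -40, "fingers": 0.45}, {"dx": -200, "dy": 65, "dz": 0, "twist": -50, "fingers": 0.45}]'

```text
clock: 10.12
position: [486.7, 8.0, 241.8]
ee_rot: [0.333, 0.943, 0.0, 0.0]
force: [1.1, -0.0, -0.1]
grip_width: 48.8
```

```bash
python3 -c "
from h import *
print(get_state()['joint_positions'])
to(505,-125,260,83.4)"
```

```text
[-2.27397798e-01  2.76303619e-01  1.48006408e+00  2.73010999e-05
  1.38504375e+00 -1.11955362e+00]
from [486.7   8.  241.8] jaw 51.1 -> d [-97.8 -92.  -18.2] twist -32.3
```

Emit:
servo_tool --increments '[{"dx": -25, "dy": -25, "dz": -5, "twist": -10, "fingers": 0.45}, {"dx": -50, "dy": -50, "dz": -10, "twist": -20, "fingers": 0.45}, {"dx": -75, "dy": -75, "dz": -18, "twist": -30, "fingers": 0.45}, {"dx": -98, "dy": -92, "dz": -18, "twist": -32.3, "fingers": 0.45}, {"dx": -98, "dy": -92, "dz": -18, "twist": -32.3, "fingers": 0.45}]'

```text
clock: 10.75
position: [504.3, -125.1, 259.4]
ee_rot: [0.061, 0.998, 0.0, -0.0]
force: [-0.1, -0.2, -0.3]
grip_width: 48.4
```

```bash
python3 - <<'E'
from h import *
d=save("wrist","w3.png",scale=1.2)
print(get_state()["position"],ray(d,(256,192)))
E
```

```text
[ 504.0391491  -124.01074382  259.455548  ] (array([ 438.02776931, -117.13616602,  395.93562484]), array([ 0.27950767, -0.0322813 , -0.95990913]))
```

View pics/w3.png

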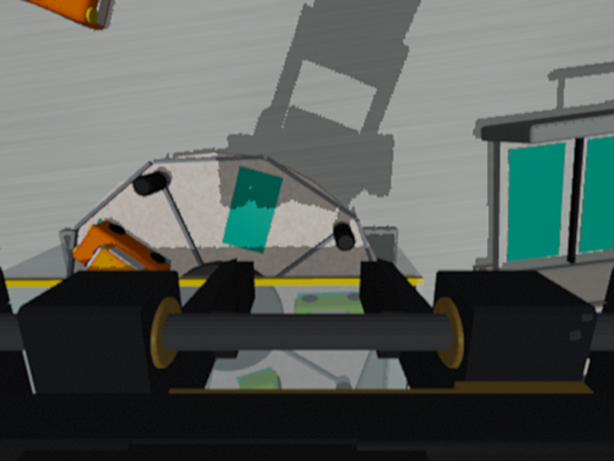

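The wrist picture shows the posts' top faces at about (146,186) and (345,240). The bay between them, bay 4, is empty.

```bash
python3 - <<'E'
from h import *
d=get_image("wrist");C=np.array([628.5,-235])
for p in((146,186),(345,240)):
    q=atz(d,np.array(p)/1.2,91)[:2]-C; print("post",p,(q+C).round(1),np.hypot(*q).round(1),(np.degrees(np.arctan2(q[1],q[0]))%360-173.35).round(1))
e=[atz(d,np.array(p)/1.2,111)[:2] for p in((10,284),(420,281))];print(e)
E
```

```text
post (146, 186) [ 467.7 -264.5] 163.4 17.1
post (345, 240) [540.1 -92.2] 167.9 -51.6
[array([ 538.01975445, -398.34304537]), array([580.37238388, -30.1504493 ])]
```

```bash
python3 -c "
from h import *
to(541,-94.5,80,83.35)"
```

```text
from [ 504.  -123.3  259.6] jaw 83.0 -> d [-33.4  33.  179.5] twist -0.3
```

Emit:
servo_tool --increments '[{"dx": -20, "dy": 20, "dz": 40, "twist": 0, "fingers": 0.45}, {"dx": -33, "dy": 32, "dz": 80, "twist": 0, "fingers": 0.45}, {"dx": -33, "dy": 32, "dz": 125, "twist": 0, "fingers": 0.45}, {"dx": -33, "dy": 32, "dz": 150, "twist": 0, "fingers": 0.45}, {"dx": -33, "dy": 32, "dz": 179, "twist": 0, "fingers": 0.45}]'

```text
clock: 11.48
position: [540.7, -94.6, 80.1]
ee_rot: [0.06, 0.998, 0.0, 0.0]
force: [0.6, 0.2, -0.9]
grip_width: 48.6
```

Emit:
servo_tool --increments '[{"dx": 0, "dy": 0, "dz": 0, "twist": 0, "fingers": 0.9}, {"dx": 0, "dy": 0, "dz": 0, "twist": 0, "fingers": 0.9}, {"dx": 0, "dy": 0, "dz": 0, "twist": 0, "fingers": 0.9}, {"dx": 0, "dy": 0, "dz": 0, "twist": 0, "fingers": 0.9}, {"dx": 0, "dy": 0, "dz": 0, "twist": 0, "fingers": 0.9}]'

```text
clock: 12.1
position: [540.1, -94.6, 81.8]
ee_rot: [0.06, 0.998, 0.001, -0.0]
force: [-3.2, 7.6, 4.1]
grip_width: 19.0
```

```bash
python3 - <<'E'
from h import *
s=get_state();print(s["grip_width"],s["force"])
C=np.array([628.5,-235]);p=s["position"][:2];q=p-C
a=np.degrees(np.arctan2(q[1],q[0]));print(p,np.hypot(*q),a-173.35)
for th in np.linspace(a,173.35+36,11): to(*(C+163*np.array([np.cos(np.radians(th)),np.sin(np.radians(th))])),80)
E
```

```text
19.00402665546647 [-3.15121408  7.61554244  4.07482267]
[540.14336339 -94.58155869] 165.90429136672444 -51.17033240139028
from [540.1 -94.6  81.8] jaw 83.1 -> d [-1.8 -2.3  1.8] twist 0
from [540.1 -94.6  81.8] jaw 83.1 -> d [ 16.2 -19.3   1.8] twist 0
from [540.1 -94.6  81.8] jaw 83.1 -> d [ 31.4 -38.9   1.8] twist 0
from [540.1 -94.6  81.8] jaw 83.1 -> d [ 43.4 -60.5   1.8] twist 0
from [540.1 -94.6  81.8] jaw 83.1 -> d [ 52.1 -83.7   1.7] twist 0
from [540.1 -94.6  81.8] jaw 83.1 -> d [  57.1 -108.     1.7] twist 0
from [540.1 -94.6  81.8] jaw 83.1 -> d [  58.4 -132.7    1.6] twist 0
from [540.1 -94.6  81.8] jaw 83.1 -> d [  55.9 -157.4    1.6] twist 0
from [540.1 -94.6  81.8] jaw 83.1 -> d [  49.7 -181.4    1.5] twist 0
from [540.1 -94.6  81.8] jaw 83.1 -> d [  40.  -204.1    1.5] twist 0
from [540.1 -94.6  81.8] jaw 83.1 -> d [  26.9 -225.2    1.4] twist 0
```

Emit:
servo_tool --increments '[{"dx": 0, "dy": 0, "dz": 0, "twist": 0, "fingers": 0.75}, {"dx": 7, "dy": -9, "dz": 0, "twist": 0, "fingers": 0.75}, {"dx": 16, "dy": -19, "dz": 0, "twist": 0, "fingers": 0.75}, {"dx": 31, "dy": -39, "dz": 0, "twist": 0, "fingers": 0.75}, {"dx": 43, "dy": -60, "dz": 0, "twist": 0, "fingers": 0.75}]'

```text
clock: 12.72
position: [490.0, -150.4, 81.1]
ee_rot: [0.06, 0.998, 0.0, -0.0]
force: [-0.4, 1.2, -0.7]
grip_width: 22.0
```

Emit:
servo_tool --increments '[{"dx": 9, "dy": -23, "dz": 0, "twist": 0, "fingers": 0.75}, {"dx": 14, "dy": -48, "dz": 0, "twist": 0, "fingers": 0.75}, {"dx": 15, "dy": -73, "dz": 0, "twist": 0, "fingers": 0.75}, {"dx": 13, "dy": -97, "dz": 0, "twist": 0, "fingers": 0.75}, {"dx": 7, "dy": -121, "dz": 0, "twist": 0, "fingers": 0.75}]'

```text
clock: 13.35
position: [469.2, -270.7, 81.4]
ee_rot: [0.06, 0.998, -0.0, 0.0]
force: [0.7, 1.3, -0.7]
grip_width: 21.9
```

Emit:
servo_tool --increments '[{"dx": -5, "dy": -12, "dz": 0, "twist": 0, "fingers": 0.75}, {"dx": -10, "dy": -22, "dz": 0, "twist": 0, "fingers": 0.75}, {"dx": -16, "dy": -32, "dz": 0, "twist": 0, "fingers": 0.75}, {"dx": -20, "dy": -39, "dz": 0, "twist": 0, "fingers": 0.75}, {"dx": -23, "dy": -44, "dz": 0, "twist": 0, "fingers": 0.75}]'

```text
clock: 13.98
position: [487.4, -316.3, 80.8]
ee_rot: [0.06, 0.998, 0.0, 0.0]
force: [2.7, 2.4, 0.3]
grip_width: 22.2
```

Emit:
servo_tool --increments '[{"dx": 0, "dy": 0, "dz": 0, "twist": 0, "fingers": 0.45}, {"dx": 0, "dy": 0, "dz": 0, "twist": 0, "fingers": 0.45}, {"dx": 0, "dy": 0, "dz": -60, "twist": 0, "fingers": 0.25}, {"dx": 0, "dy": 30, "dz": -120, "twist": 0, "fingers": 0.25}, {"dx": 20, "dy": 70, "dz": -180, "twist": 0, "fingers": 0.25}]'

```text
clock: 14.6
position: [478.6, -253.0, 249.1]
ee_rot: [0.06, 0.998, -0.0, 0.0]
force: [0.6, 0.5, 0.2]
grip_width: 65.8
```

```bash
python3 - <<'E'
from h import *
d=save("wrist","w4.png",scale=1.2)
print(get_state()["position"])
for r in pinpoint("green_c","wrist")[:3]: print(r,atz(d,r["centre"],45))
E
```

```text
[ 478.65548628 -250.103473    255.81390033]
{'centre': [371.4, 243.5], 'p': 0.96} [ 599.47735536 -115.15068272   45.        ]
{'centre': [284.3, 184.6], 'p': 0.8} [ 506.46150652 -220.66578699   45.        ]
```

View pics/w4.png

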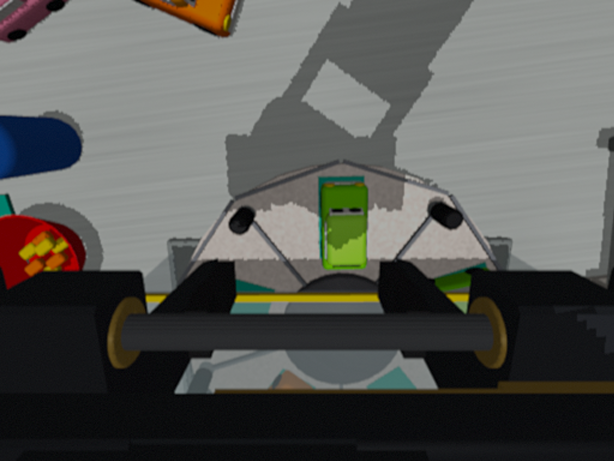

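The green body stands at the front, spanning (322–367, 182–268), with its tail clear of the yellow edge at row 298.

```bash
python3 - <<'E'
from h import *
d=get_image("wrist")
# car outline at image: flank edges of hood (z~74)
for p in((322,188),(367,188),(326,268),(364,268)): print(atz(d,np.array(p)/1.2,74).round(1))
to(503,-220.5,68,83.35)
E
```

```text
[ 466.9 -236.9   74. ]
[ 471.8 -195.4   74. ]
[ 546.9 -241.4   74. ]
[ 551.2 -204.1   74. ]
from [ 478.8 -252.7  249.9] jaw 83.2 -> d [-19.4  35.4 181.9] twist -0.2
```

Emit:
servo_tool --increments '[{"dx": -10, "dy": 20, "dz": 40, "twist": 0, "fingers": 0.25}, {"dx": -19, "dy": 36, "dz": 80, "twist": 0, "fingers": 0.25}, {"dx": -19, "dy": 36, "dz": 120, "twist": 0, "fingers": 0.25}, {"dx": -19, "dy": 36, "dz": 150, "twist": 0, "fingers": 0.25}, {"dx": -19, "dy": 36, "dz": 182, "twist": 0, "fingers": 0.25}]'

```text
clock: 15.38
position: [501.1, -220.2, 62.6]
ee_rot: [0.06, 0.998, 0.001, -0.001]
force: [-0.1, -0.6, 0.5]
grip_width: 65.8
```

Emit:
servo_tool --increments '[{"dx": 0, "dy": 0, "dz": 0, "twist": 0, "fingers": 0.4}, {"dx": 0, "dy": 0, "dz": 0, "twist": 0, "fingers": 0.7}, {"dx": 0, "dy": 0, "dz": 0, "twist": 0, "fingers": 0.7}, {"dx": 0, "dy": 0, "dz": 0, "twist": 0, "fingers": 0.7}, {"dx": 0, "dy": 0, "dz": 0, "twist": 0, "fingers": 0.7}]'

```text
clock: 16.0
position: [502.1, -220.3, 66.0]
ee_rot: [0.06, 0.998, -0.0, 0.001]
force: [-1.7, -0.0, 4.8]
grip_width: 44.0
```

Emit:
servo_tool --increments '[{"dx": 5, "dy": 0, "dz": -15, "twist": 0, "fingers": 0.7}, {"dx": 15, "dy": 0, "dz": -50, "twist": 0, "fingers": 0.7}, {"dx": 20, "dy": 20, "dz": -100, "twist": 0, "fingers": 0.7}, {"dx": 15, "dy": 65, "dz": -120, "twist": 0, "fingers": 0.7}, {"dx": 10, "dy": 110, "dz": -120, "twist": 0, "fingers": 0.7}]'

```text
clock: 16.62
position: [505.4, -108.9, 187.9]
ee_rot: [0.061, 0.998, -0.001, 0.002]
force: [-0.5, -0.3, -2.6]
grip_width: 43.5
```

```bash
python3 -c "
from h import *
print(get_state()['grip_width'])
to(545,127.5,185,90.6);to(545,127.5,40,90.6)"
```

```text
43.46895759292475
from [ 505.4 -108.9  187.9] jaw 83.0 -> d [-10.6 239.5   2.6] twist -7.6
from [ 505.4 -108.9  187.9] jaw 83.0 -> d [-10.  239.7 147.6] twist -7.6
```

Emit:
servo_tool --increments '[{"dx": -2, "dy": 50, "dz": 0, "twist": -2, "fingers": 0.7}, {"dx": -4, "dy": 105, "dz": 0, "twist": -4, "fingers": 0.7}, {"dx": -7, "dy": 160, "dz": 0, "twist": -6, "fingers": 0.7}, {"dx": -10, "dy": 210, "dz": 0, "twist": -7.5, "fingers": 0.7}, {"dx": -10, "dy": 240, "dz": 40, "twist": -7.5, "fingers": 0.7}]'

```text
clock: 17.25
position: [545.1, 129.5, 147.8]
ee_rot: [-0.006, 1.0, 0.0, 0.003]
force: [0.6, -0.8, -1.8]
grip_width: 43.9
```

```bash
python3 - <<'E'
from h import *
d=save("wrist","w5.png",scale=1.2)
to(545,127.5,40,90.6)
s=get_state();print(s["position"],s["grip_width"])
for q in((0,0),(-75,-39.5),(75,-39.5),(-75,39.5),(75,39.5)): print(q,(proj(d,(545+q[0],127.5+q[1],18))*1.2).round())
E
```

```text
from [542.  131.6 141.2] jaw 90.8 -> d [ -3.4  -4.3 101.1] twist 0.2
[542.00196627 131.62367529 141.16945423] 43.53949619780282
(0, 0) [304. 216.]
(-75, -39.5) [252. 117.]
(75, -39.5) [257. 300.]
(-75, 39.5) [358. 118.]
(75, 39.5) [349. 301.]
```

View pics/w5.png

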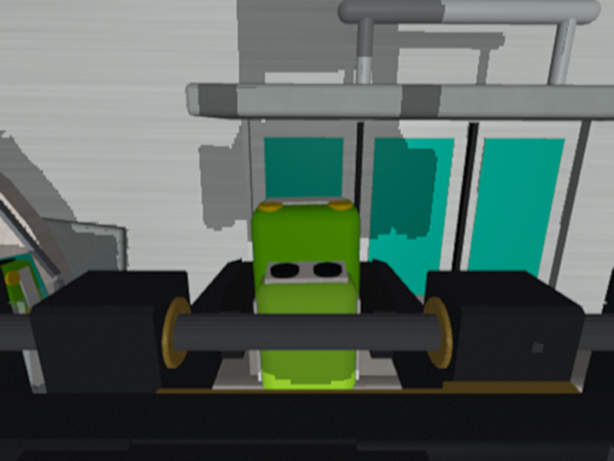

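The body is held upright over the right-hand lane (251–358), and that lane is where I predicted. Next I lower it.

Emit:
servo_tool --increments '[{"dx": -2, "dy": -3, "dz": 40, "twist": 0, "fingers": 0.7}, {"dx": -2, "dy": -3, "dz": 70, "twist": 0, "fingers": 0.7}, {"dx": -2, "dy": -3, "dz": 85, "twist": 0, "fingers": 0.7}, {"dx": -2, "dy": -3, "dz": 85, "twist": 0, "fingers": 0.7}, {"dx": -2, "dy": -3, "dz": 85, "twist": 0, "fingers": 0.7}]'

```text
clock: 17.92
position: [546.6, 124.2, 61.5]
ee_rot: [-0.005, 1.0, 0.0, 0.001]
force: [-0.3, -0.3, -0.7]
grip_width: 44.0
```

```bash
python3 -c "
from h import *
print(get_state()['grip_width'],get_state()['force'])
to(545,127.5,39.5,90.6)"
```

```text
44.042034403144655 [-0.32246448 -0.26872898 -0.6593813 ]
from [546.6 124.2  61.5] jaw 90.6 -> d [ 1.6  3.3 22. ] twist -0.0
```

Emit:
servo_tool --increments '[{"dx": 1, "dy": 3, "dz": 10, "twist": 0, "fingers": 0.7}, {"dx": 1, "dy": 3, "dz": 17, "twist": 0, "fingers": 0.7}, {"dx": 1, "dy": 3, "dz": 21, "twist": 0, "fingers": 0.7}, {"dx": 1, "dy": 3, "dz": 21, "twist": 0, "fingers": 0.7}, {"dx": 1, "dy": 3, "dz": 21, "twist": 0, "fingers": 0.7}]'

```text
clock: 18.55
position: [544.9, 127.3, 39.1]
ee_rot: [-0.005, 1.0, -0.0, -0.0]
force: [-0.2, -0.4, -2.6]
grip_width: 43.7
```

Emit:
servo_tool --increments '[{"dx": 0, "dy": 0, "dz": 0, "twist": 0, "fingers": 0.46}, {"dx": 0, "dy": 0, "dz": 0, "twist": 0, "fingers": 0.46}, {"dx": 0, "dy": 0, "dz": -3, "twist": 0, "fingers": 0.42}, {"dx": 0, "dy": 0, "dz": -20, "twist": 0, "fingers": 0.42}, {"dx": 0, "dy": 0, "dz": -60, "twist": 0, "fingers": 0.42}]'

```text
clock: 19.18
position: [544.1, 127.2, 98.9]
ee_rot: [-0.005, 1.0, -0.0, -0.002]
force: [-0.4, -0.5, -0.5]
grip_width: 51.2
```

Emit:
servo_tool --increments '[{"dx": 10, "dy": -40, "dz": -50, "twist": 2, "fingers": 0.45}, {"dx": 20, "dy": -90, "dz": -90, "twist": 4, "fingers": 0.45}, {"dx": 30, "dy": -140, "dz": -110, "twist": 6, "fingers": 0.45}, {"dx": 40, "dy": -195, "dz": -110, "twist": 7.3, "fingers": 0.45}, {"dx": 40, "dy": -240, "dz": -110, "twist": 7.3, "fingers": 0.45}]'

```text
clock: 19.8
position: [506.7, -114.9, 210.0]
ee_rot: [0.059, 0.998, -0.0, 0.0]
force: [0.5, 1.0, -0.0]
grip_width: 48.6
```

```bash
python3 - <<'E'
from h import *
d=save("top","t3.png",crop=(130,70,430,230),scale=2.6)
for r in pinpoint("green_c","top")[:4]: print(r,atz(d,r["centre"],18).round(),atz(d,r["centre"],45).round())
C=np.array([628.5,-235])
th=np.radians(173.35-36); to(*(C+163.5*np.array([np.cos(th),np.sin(th)])),200,83.35)
E
```

```text
{'centre': [224.1, 181.4], 'p': 0.56} [541. 116.  18.] [537. 113.  45.]
from [ 507.3 -116.6  209.4] jaw 83.0 -> d [-1.9 -7.4  9.4] twist -0.3
```

View pics/t3.png

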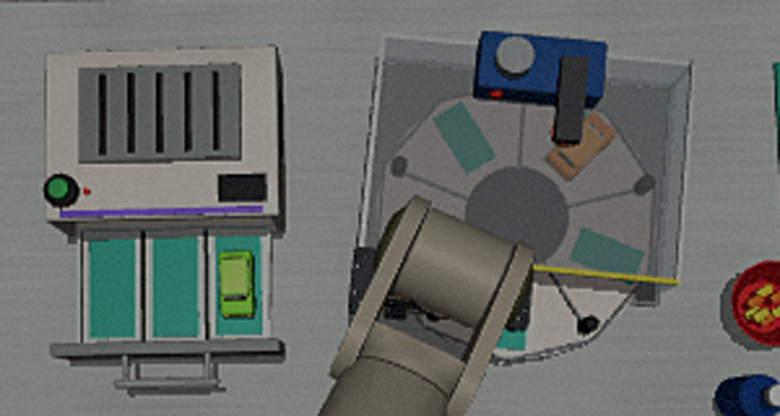

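Green_c lies upright in the right-hand lane at (237,284). Next I bring bay 2 round by the post at −36°.

Emit:
servo_tool --increments '[{"dx": -2, "dy": -7, "dz": 40, "twist": 0, "fingers": 0.45}, {"dx": -2, "dy": -7, "dz": 80, "twist": 0, "fingers": 0.45}, {"dx": -2, "dy": -7, "dz": 110, "twist": 0, "fingers": 0.45}, {"dx": -2, "dy": -7, "dz": 129, "twist": 0, "fingers": 0.45}, {"dx": -2, "dy": -7, "dz": 129, "twist": 0, "fingers": 0.45}]'

```text
clock: 20.52
position: [508.1, -119.2, 79.4]
ee_rot: [0.058, 0.998, 0.001, -0.001]
force: [-0.3, 0.6, -0.3]
grip_width: 48.6
```

Emit:
servo_tool --increments '[{"dx": 0, "dy": 0, "dz": 0, "twist": 0, "fingers": 0.75}, {"dx": 0, "dy": 0, "dz": 0, "twist": 0, "fingers": 0.75}, {"dx": 0, "dy": 0, "dz": 0, "twist": 0, "fingers": 0.75}, {"dx": 0, "dy": 0, "dz": 0, "twist": 0, "fingers": 0.75}]'

```text
clock: 21.02
position: [508.8, -120.6, 80.7]
ee_rot: [0.059, 0.998, -0.0, 0.001]
force: [1.1, -2.0, 1.2]
grip_width: 21.8
```

```bash
python3 - <<'E'
from h import *
s=get_state();print(s["grip_width"],s["force"])
C=np.array([628.5,-235]);p=s["position"][:2];q=p-C
a=np.degrees(np.arctan2(q[1],q[0]));print(p,np.hypot(*q),a-173.35)
for th in np.linspace(a,173.35+36,9): to(*(C+163*np.array([np.cos(np.radians(th)),np.sin(np.radians(th))])),80)
E
```

```text
21.8430325185812 [ 1.05139615 -1.99079207  1.18901248]
[ 508.84315923 -120.56947559] 165.56601239667572 -37.07100687661435
from [ 508.8 -120.6   80.7] jaw 83.3 -> d [-2.  -1.5  0.7] twist 0
from [ 508.8 -120.6   80.7] jaw 83.3 -> d [ 11.9 -23.5   0.7] twist 0
from [ 508.8 -120.6   80.7] jaw 83.3 -> d [ 22.1 -47.3   0.7] twist 0
from [ 508.8 -120.6   80.7] jaw 83.3 -> d [ 28.5 -72.5   0.7] twist 0
from [ 508.8 -120.6   80.7] jaw 83.3 -> d [ 30.8 -98.3   0.7] twist 0
from [ 508.8 -120.6   80.7] jaw 83.3 -> d [  28.9 -124.2    0.7] twist 0
from [ 508.8 -120.6   80.7] jaw 83.3 -> d [  23.  -149.5    0.8] twist 0
from [ 508.8 -120.6   80.7] jaw 83.3 -> d [  13.1 -173.5    0.8] twist 0
from [ 508.8 -120.6   80.7] jaw 83.3 -> d [  -0.5 -195.6    0.8] twist 0
```

Emit:
servo_tool --increments '[{"dx": 5, "dy": -10, "dz": 0, "twist": 0, "fingers": 0.75}, {"dx": 12, "dy": -24, "dz": 0, "twist": 0, "fingers": 0.75}, {"dx": 22, "dy": -47, "dz": 0, "twist": 0, "fingers": 0.75}, {"dx": 29, "dy": -73, "dz": 0, "twist": 0, "fingers": 0.75}, {"dx": 31, "dy": -98, "dz": 0, "twist": 0, "fingers": 0.75}]'

```text
clock: 21.65
position: [464.9, -215.2, 80.0]
ee_rot: [0.059, 0.998, 0.0, -0.001]
force: [0.0, 0.6, -0.2]
grip_width: 22.0
```

Emit:
servo_tool --increments '[{"dx": -2, "dy": -26, "dz": 0, "twist": 0, "fingers": 0.75}, {"dx": -8, "dy": -51, "dz": 0, "twist": 0, "fingers": 0.75}, {"dx": -18, "dy": -75, "dz": 0, "twist": 0, "fingers": 0.75}, {"dx": -24, "dy": -86, "dz": 0, "twist": 0, "fingers": 0.75}, {"dx": -31, "dy": -96, "dz": 0, "twist": 0, "fingers": 0.75}]'

```text
clock: 22.28
position: [485.5, -313.3, 80.0]
ee_rot: [0.059, 0.998, 0.0, -0.0]
force: [-1.8, 0.8, -1.1]
grip_width: 22.1
```

Emit:
servo_tool --increments '[{"dx": 0, "dy": 0, "dz": 0, "twist": 0, "fingers": 0.45}, {"dx": 0, "dy": 0, "dz": 0, "twist": 0, "fingers": 0.45}, {"dx": 0, "dy": 0, "dz": -60, "twist": 0, "fingers": 0.25}, {"dx": 0, "dy": 30, "dz": -120, "twist": 0, "fingers": 0.25}, {"dx": 20, "dy": 70, "dz": -180, "twist": 0, "fingers": 0.25}]'

```text
clock: 22.9
position: [477.4, -249.3, 248.6]
ee_rot: [0.058, 0.998, -0.0, 0.0]
force: [-0.1, 0.5, 0.1]
grip_width: 65.7
```

```bash
python3 - <<'E'
from h import *
get_image("wrist");get_image("wrist");d=save("wrist","w6.png",scale=1.2)
for r in pinpoint("green_b","wrist")[:3]: print(r,atz(d,r["centre"],45))
to(503,-220.5,68,83.35)
E
```

```text
{'centre': [279.3, 180.7], 'p': 0.96} [ 502.1293536  -222.21904458   45.        ]
from [ 477.3 -249.7  247.3] jaw 83.4 -> d [-21.9  32.1 179.2] twist 0.0
```

View pics/w6.png

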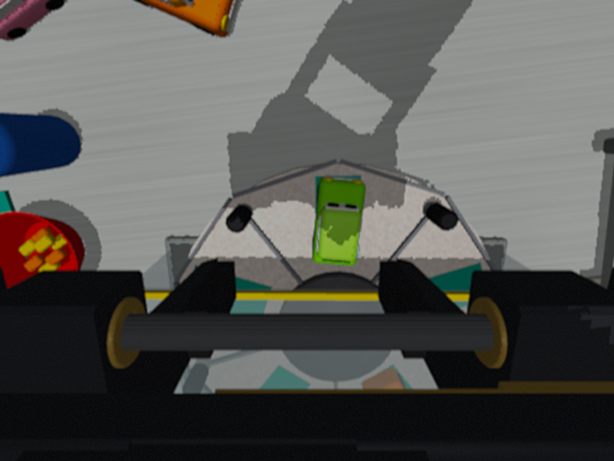

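Green_b is at the front, nose (342,182) and tail (335,262), turned a few degrees. I will match the jaw angle to it.

```bash
python3 - <<'E'
from h import *
d=get_image("wrist")
P=[atz(d,np.array(p)/1.2,74) for p in((319,184),(365,184),(315,262),(357,263))]
for p in P: print(p.round(1))
n=(P[0]+P[1])/2;t=(P[2]+P[3])/2;a=np.degrees(np.arctan2(*(t-n)[1::-1]));print(n,t,"car axis",a)
m=(n+t)/2-np.array([3,0,0]);to(m[0],m[1],68,90+a)
E
```

```text
[ 459.  -236.4   74. ]
[ 463.9 -194.8   74. ]
[ 534.  -248.2   74. ]
[ 539.7 -208.    74. ]
[ 461.45150145 -215.60977942   74.        ] [ 536.83646374 -228.11929746   74.        ] car axis -9.421909408083689
from [ 477.1 -250.   246. ] jaw 83.3 -> d [-15.8  30.1 178. ] twist 2.7
```

Emit:
servo_tool --increments '[{"dx": -10, "dy": 15, "dz": 40, "twist": 3, "fingers": 0.25}, {"dx": -18, "dy": 30, "dz": 80, "twist": 3, "fingers": 0.25}, {"dx": -18, "dy": 30, "dz": 120, "twist": 3, "fingers": 0.25}, {"dx": -18, "dy": 30, "dz": 150, "twist": 3, "fingers": 0.25}, {"dx": -18, "dy": 30, "dz": 179, "twist": 3, "fingers": 0.25}]'

```text
clock: 23.78
position: [497.9, -222.7, 64.7]
ee_rot: [0.085, 0.996, 0.001, -0.002]
force: [-0.4, -1.1, -0.3]
grip_width: 66.3
```

Emit:
servo_tool --increments '[{"dx": 0, "dy": 0, "dz": 0, "twist": 0, "fingers": 0.4}, {"dx": 0, "dy": 0, "dz": 0, "twist": 0, "fingers": 0.7}, {"dx": 0, "dy": 0, "dz": 0, "twist": 0, "fingers": 0.7}, {"dx": 0, "dy": 0, "dz": 0, "twist": 0, "fingers": 0.7}, {"dx": 0, "dy": 0, "dz": 0, "twist": 0, "fingers": 0.7}]'

```text
clock: 24.4
position: [498.9, -222.8, 68.3]
ee_rot: [0.085, 0.996, -0.0, 0.0]
force: [-0.1, 0.7, 2.6]
grip_width: 43.7
```

Emit:
servo_tool --increments '[{"dx": 5, "dy": 0, "dz": -15, "twist": 0, "fingers": 0.7}, {"dx": 12, "dy": 0, "dz": -50, "twist": 0, "fingers": 0.7}, {"dx": 15, "dy": 20, "dz": -100, "twist": 0, "fingers": 0.7}, {"dx": 10, "dy": 70, "dz": -120, "twist": -3, "fingers": 0.7}, {"dx": 5, "dy": 120, "dz": -120, "twist": -6, "fingers": 0.7}]'

```text
clock: 25.02
position: [514.5, -102.7, 190.5]
ee_rot: [0.032, 0.999, -0.001, 0.002]
force: [0.7, -0.6, -1.5]
grip_width: 43.5
```

Emit:
servo_tool --increments '[{"dx": -5, "dy": 50, "dz": 0, "twist": -2, "fingers": 0.7}, {"dx": -10, "dy": 105, "dz": 0, "twist": -4, "fingers": 0.7}, {"dx": -15, "dy": 160, "dz": 0, "twist": -4, "fingers": 0.7}, {"dx": -20, "dy": 215, "dz": 0, "twist": -4, "fingers": 0.7}, {"dx": -20, "dy": 270, "dz": 0, "twist": -4, "fingers": 0.7}]'

```text
clock: 25.65
position: [551.3, 166.3, 188.7]
ee_rot: [-0.003, 1.0, 0.0, 0.0]
force: [0.6, 0.4, -0.8]
grip_width: 43.8
```

```bash
python3 -c "
from h import *
print(get_state()['grip_width'])
to(547,293.5,100,90.6)"
```

```text
43.784362335676754
from [551.3 166.3 188.7] jaw 90.3 -> d [  3.7 127.3  88.7] twist -0.3
```

Emit:
servo_tool --increments '[{"dx": 2, "dy": 50, "dz": 0, "twist": -0.3, "fingers": 0.7}, {"dx": 4, "dy": 100, "dz": 0, "twist": -0.3, "fingers": 0.7}, {"dx": 4, "dy": 127, "dz": 30, "twist": -0.3, "fingers": 0.7}, {"dx": 4, "dy": 127, "dz": 60, "twist": -0.3, "fingers": 0.7}, {"dx": 4, "dy": 127, "dz": 88, "twist": -0.3, "fingers": 0.7}]'

```text
clock: 26.28
position: [546.4, 291.8, 99.7]
ee_rot: [-0.006, 1.0, -0.0, 0.0]
force: [-0.2, -0.4, -0.9]
grip_width: 43.7
```

Emit:
servo_tool --increments '[{"dx": 0, "dy": 0, "dz": 20, "twist": 0, "fingers": 0.7}, {"dx": 0, "dy": 0, "dz": 35, "twist": 0, "fingers": 0.7}, {"dx": 0, "dy": 0, "dz": 40, "twist": 0, "fingers": 0.7}, {"dx": 0, "dy": 0, "dz": 40, "twist": 0, "fingers": 0.7}, {"dx": 0, "dy": 0, "dz": 40, "twist": 0, "fingers": 0.7}]'

```text
clock: 26.9
position: [547.2, 291.6, 60.5]
ee_rot: [-0.005, 1.0, 0.0, 0.001]
force: [0.6, 0.3, -1.5]
grip_width: 43.8
```

```bash
python3 -c "
from h import *
s=get_state();print(s['grip_width'],s['force'])
to(547,293.5,41.5,90.6)
d=get_image('top')
print(s['position'])"
```

```text
43.801766808512696 [ 0.6057103   0.27662657 -1.53721218]
from [547.2 291.6  60.5] jaw 90.6 -> d [ 0.2  1.9 19. ] twist -0.0
[547.16097241 291.6421678   60.53414564]
```

Emit:
servo_tool --increments '[{"dx": 0, "dy": 2, "dz": 8, "twist": 0, "fingers": 0.7}, {"dx": 0, "dy": 2, "dz": 15, "twist": 0, "fingers": 0.7}, {"dx": 0, "dy": 2, "dz": 18.5, "twist": 0, "fingers": 0.7}, {"dx": 0, "dy": 2, "dz": 18.5, "twist": 0, "fingers": 0.7}, {"dx": 0, "dy": 2, "dz": 18.5, "twist": 0, "fingers": 0.7}]'

```text
clock: 27.58
position: [547.1, 293.5, 41.3]
ee_rot: [-0.005, 1.0, 0.0, 0.0]
force: [1.7, -0.3, 0.5]
grip_width: 43.8
```

Emit:
servo_tool --increments '[{"dx": 0, "dy": 0, "dz": 0, "twist": 0, "fingers": 0.46}, {"dx": 0, "dy": 0, "dz": 0, "twist": 0, "fingers": 0.46}, {"dx": 0, "dy": 0, "dz": -3, "twist": 0, "fingers": 0.42}, {"dx": 0, "dy": 0, "dz": -20, "twist": 0, "fingers": 0.42}, {"dx": 0, "dy": 0, "dz": -60, "twist": 0, "fingers": 0.42}]'

```text
clock: 28.2
position: [546.2, 293.3, 101.6]
ee_rot: [-0.005, 1.0, -0.0, -0.001]
force: [0.9, -0.9, 0.3]
grip_width: 51.2
```

Emit:
servo_tool --increments '[{"dx": 0, "dy": 0, "dz": -55, "twist": 0, "fingers": 0.9}, {"dx": 30, "dy": -20, "dz": -100, "twist": 0, "fingers": 0.9}, {"dx": 90, "dy": -40, "dz": -120, "twist": 0, "fingers": 0.9}, {"dx": 150, "dy": -60, "dz": -120, "twist": 0, "fingers": 0.9}, {"dx": 190, "dy": -84, "dz": -120, "twist": 0, "fingers": 0.9}]'

```text
clock: 28.82
position: [355.4, 207.1, 222.5]
ee_rot: [-0.006, 1.0, 0.0, 0.001]
force: [0.9, 0.3, 0.2]
grip_width: 9.0
```

```bash
python3 - <<'E'
from h import *
get_image("scene");d=save("top","t4.png",crop=(130,70,430,230),scale=2.6)
to(365,211,85,90.6);s=get_state();print(s["grip_width"])
E
```

```text
from [353.7 206.3 222.4] jaw 90.6 -> d [-11.4   4.6 137.4] twist -0.0
8.629649837574684
```

View pics/t4.png

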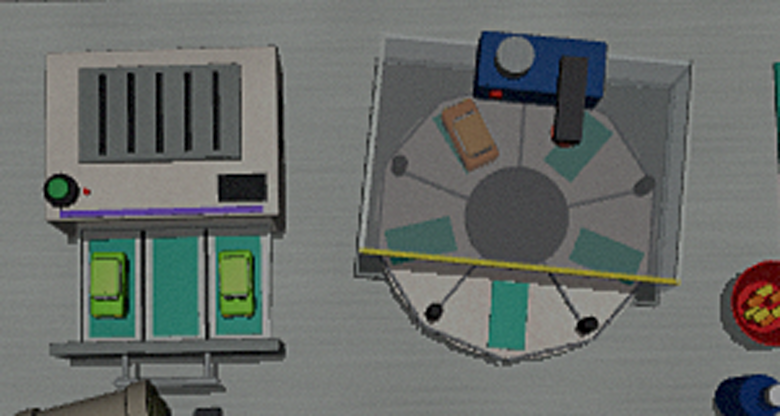

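Both green bodies stand upright at (108,285) and (237,284). The sample is still on the carousel and the other bays are empty. Next I push the handle with closed fingers.

Emit:
servo_tool --increments '[{"dx": -10, "dy": 5, "dz": 50, "twist": 0, "fingers": 1}, {"dx": -20, "dy": 5, "dz": 100, "twist": 0, "fingers": 1}, {"dx": -25, "dy": 5, "dz": 137, "twist": 0, "fingers": 1}, {"dx": -35, "dy": 5, "dz": 137, "twist": 0, "fingers": 1}, {"dx": -45, "dy": 5, "dz": 137, "twist": 0, "fingers": 1}]'

```text
clock: 29.55
position: [404.4, 213.4, 85.8]
ee_rot: [-0.005, 1.0, 0.0, 0.001]
force: [-0.1, 0.2, 1.1]
grip_width: 0.4
```

Emit:
servo_tool --increments '[{"dx": -10, "dy": 0, "dz": 0, "twist": 0, "fingers": 1}, {"dx": -20, "dy": 0, "dz": 0, "twist": 0, "fingers": 1}, {"dx": -32, "dy": 0, "dz": 0, "twist": 0, "fingers": 1}, {"dx": -46, "dy": 0, "dz": 0, "twist": 0, "fingers": 1}, {"dx": -60, "dy": 0, "dz": 0, "twist": 0, "fingers": 1}]'

```text
clock: 30.18
position: [463.7, 213.6, 84.2]
ee_rot: [-0.005, 1.0, -0.0, 0.0]
force: [-2.3, 0.0, 2.0]
grip_width: 0.3
```

Emit:
servo_tool --increments '[{"dx": -15, "dy": 0, "dz": 0, "twist": 0, "fingers": 1}, {"dx": -30, "dy": 0, "dz": 0, "twist": 0, "fingers": 1}, {"dx": -45, "dy": 0, "dz": 0, "twist": 0, "fingers": 1}, {"dx": -57, "dy": 0, "dz": 0, "twist": 0, "fingers": 1}, {"dx": -67, "dy": 0, "dz": 0, "twist": 0, "fingers": 1}]'

```text
clock: 30.8
position: [530.3, 214.3, 84.0]
ee_rot: [-0.005, 1.0, -0.0, -0.0]
force: [-2.6, 0.0, 1.5]
grip_width: 0.4
```

Contact is steady at about 2.5 N. For the last ~26 mm I push gently until it stops.

Emit:
servo_tool --increments '[{"dx": -8, "dy": 0, "dz": 0, "twist": 0, "fingers": 1}, {"dx": -14, "dy": 0, "dz": 0, "twist": 0, "fingers": 1}, {"dx": -19, "dy": 0, "dz": 0, "twist": 0, "fingers": 1}, {"dx": -23, "dy": 0, "dz": 0, "twist": 0, "fingers": 1}, {"dx": -25, "dy": 0, "dz": 0, "twist": 0, "fingers": 1}]'

```text
clock: 31.42
position: [554.6, 214.6, 84.1]
ee_rot: [-0.005, 1.0, -0.0, -0.0]
force: [-6.6, -1.7, 0.8]
grip_width: 0.4
```

Emit:
servo_tool --increments '[{"dx": -1, "dy": 0, "dz": 0, "twist": 0, "fingers": 1}, {"dx": -2, "dy": 0, "dz": 0, "twist": 0, "fingers": 1}, {"dx": -3, "dy": 0, "dz": 0, "twist": 0, "fingers": 1}, {"dx": -3, "dy": 0, "dz": 0, "twist": 0, "fingers": 1}]'

```text
clock: 31.92
position: [554.7, 214.6, 84.0]
ee_rot: [-0.005, 1.0, -0.001, -0.003]
force: [-14.0, -3.6, 6.3]
grip_width: 0.6
```

Emit:
servo_tool --increments '[{"dx": 8, "dy": 0, "dz": 0, "twist": 0, "fingers": 1}, {"dx": 20, "dy": 0, "dz": -20, "twist": 0, "fingers": 1}, {"dx": 40, "dy": 10, "dz": -75, "twist": 0, "fingers": 1}, {"dx": 40, "dy": 30, "dz": -130, "twist": 0, "fingers": 1}, {"dx": 40, "dy": 50, "dz": -170, "twist": 0, "fingers": 1}]'

```text
clock: 32.55
position: [517.2, 265.0, 257.3]
ee_rot: [-0.005, 1.0, 0.001, 0.002]
force: [0.7, 0.2, -0.8]
grip_width: 0.4
```

Emit:
servo_tool --increments '[{"dx": 0, "dy": 20, "dz": 0, "twist": 9, "fingers": 1}, {"dx": 0, "dy": 40, "dz": 0, "twist": 18, "fingers": 1}, {"dx": 0, "dy": 40, "dz": 0, "twist": 27, "fingers": 1}, {"dx": 0, "dy": 40, "dz": 0, "twist": 36, "fingers": 1}, {"dx": 0, "dy": 40, "dz": 0, "twist": 45, "fingers": 1}]'

```text
clock: 33.17
position: [516.8, 304.5, 254.4]
ee_rot: [0.38, 0.925, 0.001, 0.001]
force: [0.6, 0.0, 0.1]
grip_width: 0.7
```

Emit:
servo_tool --increments '[{"dx": 0, "dy": 0, "dz": 0, "twist": 9, "fingers": 1}, {"dx": 0, "dy": 0, "dz": 0, "twist": 18, "fingers": 1}, {"dx": 0, "dy": 0, "dz": 0, "twist": 27, "fingers": 1}, {"dx": 0, "dy": 0, "dz": 0, "twist": 36, "fingers": 1}, {"dx": 0, "dy": 0, "dz": 0, "twist": 45, "fingers": 1}]'

```text
clock: 33.8
position: [516.9, 304.5, 254.4]
ee_rot: [0.705, 0.709, 0.001, 0.0]
force: [-0.6, -0.3, 0.6]
grip_width: 0.4
```

```bash
python3 - <<'E'
from h import *
get_image("wrist");d=save("wrist","w7.png",scale=1.2)
from scipy.optimize import least_squares
obs=[]
for nm,im in(("scene",get_image("scene")),("wrist",d),("top",get_image("top"))):
    h=cv2.cvtColor(im["image"],cv2.COLOR_RGB2HSV).astype(int)
    m=((h[...,0]>50)&(h[...,0]<78)&(h[...,1]>140)&(h[...,2]>60)).astype(np.uint8)
    c0=proj(im,(657,332,138));n,l,st,ce=cv2.connectedComponentsWithStats(m)
    k=[i for i in range(1,n) if st[i,4]>15 and np.hypot(*(ce[i]-c0))<(12 if nm!="wrist" else 40)]
    print(nm,c0.round(),[(ce[i].round(1),st[i,4]) for i in k])
    if k: obs.append((im,ce[max(k,key=lambda i:st[i,4])]))
r=least_squares(lambda X:np.concatenate([proj(i,X)-c for i,c in obs]),(657,332,138));print(r.x,r.fun.round(1))
to(r.x[0],r.x[1],200); print(get_state()["joint_positions"])
E
```

```text
scene [364. 231.] [(array([363.4, 231.4]), np.int32(49))]
wrist [413. 154.] [(array([413. , 152.7]), np.int32(681))]
top [152. 141.] [(array([152.5, 140.8]), np.int32(26))]
[657.74587928 332.27824072 135.95564634] [ 0.3  0.5 -0.1  0.3 -0.7  0.3]
from [516.8 304.3 254.3] jaw 0.8 -> d [ 26.  141.3  54.5] twist 0
[3.35003161e-01 4.66063599e-01 1.14347389e+00 1.01813937e-04
 1.53117523e+00 3.21271397e-01]
```

View pics/w7.png

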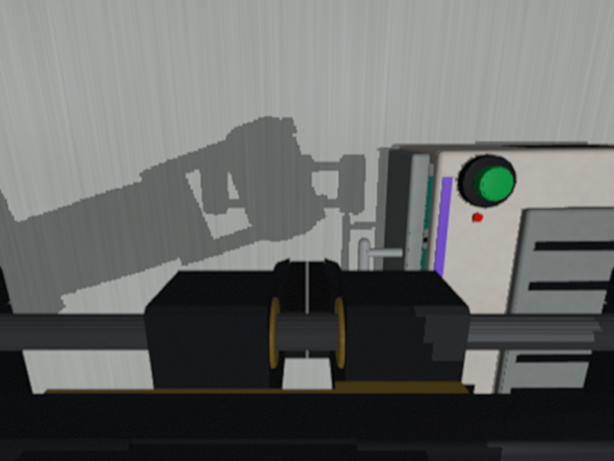

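The button at (494,183) is found. A green sliver shows between the panel and the unit at (430,200), so I check the opening before pressing.

```bash
python3 - <<'E'
from h import *
d=save("wrist","w8.png",crop=(310,110,420,230),scale=5)
for p in((363,245),(364,262)): print(atz(d,np.array(p)/1.2,88).round(1))
for p in((428,155),(428,250)): print("panel",atz(d,np.array(p)/1.2,101).round(1))
for r in pinpoint("handle","top")[:1]+pinpoint("handle","wrist")[:1]: print(r)
E
```

```text
[569.2 268.2  88. ]
[571.1 251.3  88. ]
panel [616.5 352.3 101. ]
panel [625.4 268.7 101. ]
{'centre': [194.7, 168.1], 'p': 0.93}
```

View pics/w8.png

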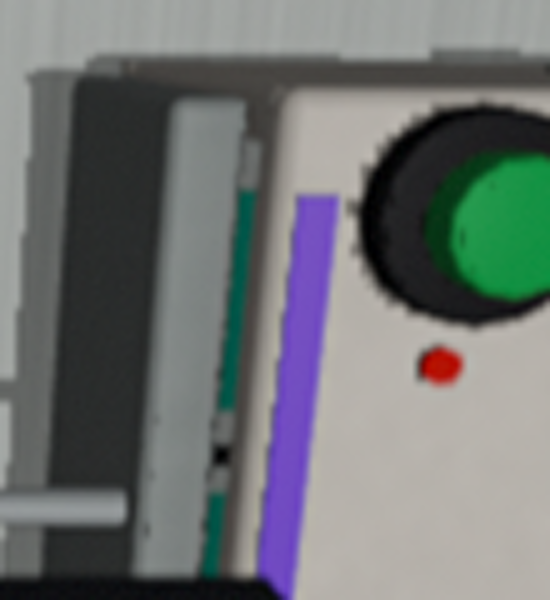

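The handle measures x≈570 against 420 when fully out, so the drawer is shut; it also stood firm at 14 N. The sliver is the view over the 101 mm panel top. Now I press the button.

Emit:
servo_tool --increments '[{"dx": 10, "dy": 40, "dz": 0, "twist": 0, "fingers": 1}, {"dx": 20, "dy": 90, "dz": 20, "twist": 0, "fingers": 1}, {"dx": 26, "dy": 130, "dz": 55, "twist": 0, "fingers": 1}, {"dx": 26, "dy": 141, "dz": 90, "twist": 0, "fingers": 1}, {"dx": 26, "dy": 141, "dz": 97, "twist": 0, "fingers": 1}]'

```text
clock: 34.78
position: [657.1, 331.2, 153.9]
ee_rot: [0.703, 0.711, -0.002, -0.001]
force: [0.3, -0.3, 0.4]
grip_width: 0.6
```

```bash
python3 -c "
from h import *
print(get_state()['force'])
to(657.7,332.3,142)"
```

```text
[ 0.29825171 -0.34074838  0.43779684]
from [657.1 331.2 153.9] jaw 0.6 -> d [ 1.1  0.7 11.9] twist 0
```

Emit:
servo_tool --increments '[{"dx": 1, "dy": 1, "dz": 4, "twist": 0, "fingers": 1}, {"dx": 1, "dy": 1, "dz": 8, "twist": 0, "fingers": 1}, {"dx": 1, "dy": 1, "dz": 11, "twist": 0, "fingers": 1}, {"dx": 1, "dy": 1, "dz": 11, "twist": 0, "fingers": 1}]'

```text
clock: 35.28
position: [658.5, 333.1, 147.3]
ee_rot: [0.703, 0.711, 0.001, 0.0]
force: [-0.1, 2.3, 3.1]
grip_width: 0.6
```

Emit:
servo_tool --increments '[{"dx": 0, "dy": 0, "dz": 1, "twist": 0, "fingers": 1}, {"dx": 0, "dy": 0, "dz": 2, "twist": 0, "fingers": 1}, {"dx": 0, "dy": 0, "dz": 2, "twist": 0, "fingers": 1}]'

```text
clock: 35.65
position: [658.5, 333.1, 145.4]
ee_rot: [0.703, 0.711, 0.001, 0.0]
force: [-1.3, 3.5, 7.8]
grip_width: 0.6
```

Emit:
servo_tool --increments '[{"dx": 0, "dy": 0, "dz": 1, "twist": 0, "fingers": 1}, {"dx": 0, "dy": 0, "dz": 2, "twist": 0, "fingers": 1}, {"dx": 0, "dy": 0, "dz": 2, "twist": 0, "fingers": 1}, {"dx": 0, "dy": 0, "dz": 2, "twist": 0, "fingers": 1}]'

```text
clock: 36.15
position: [658.5, 333.1, 145.2]
ee_rot: [0.703, 0.711, 0.002, 0.001]
force: [-5.6, 0.9, 14.6]
grip_width: 0.3
```

It reaches a hard stop at TCP z 145.2. I back off slowly to find where contact ends, which gives the button travel.

Emit:
servo_tool --increments '[{"dx": 0, "dy": 0, "dz": -3, "twist": 0, "fingers": 1}, {"dx": 0, "dy": 0, "dz": -4, "twist": 0, "fingers": 1}, {"dx": 0, "dy": 0, "dz": -4, "twist": 0, "fingers": 1}, {"dx": 0, "dy": 0, "dz": -4, "twist": 0, "fingers": 1}]'

```text
clock: 36.65
position: [658.4, 332.8, 146.0]
ee_rot: [0.703, 0.711, 0.0, -0.0]
force: [0.9, 3.4, 3.1]
grip_width: 0.3
```

Emit:
servo_tool --increments '[{"dx": 0, "dy": 0, "dz": -2, "twist": 0, "fingers": 1}, {"dx": 0, "dy": 0, "dz": -2, "twist": 0, "fingers": 1}, {"dx": 0, "dy": 0, "dz": -2, "twist": 0, "fingers": 1}, {"dx": 0, "dy": 0, "dz": -2, "twist": 0, "fingers": 1}]'

```text
clock: 37.15
position: [658.4, 332.6, 148.1]
ee_rot: [0.703, 0.711, -0.0, 0.0]
force: [0.5, 1.3, 1.9]
grip_width: 0.4
```

Emit:
servo_tool --increments '[{"dx": 0, "dy": 0, "dz": -2, "twist": 0, "fingers": 1}, {"dx": 0, "dy": 0, "dz": -2, "twist": 0, "fingers": 1}, {"dx": 0, "dy": 0, "dz": -2, "twist": 0, "fingers": 1}, {"dx": 0, "dy": 0, "dz": -2, "twist": 0, "fingers": 1}]'

```text
clock: 37.65
position: [658.4, 332.6, 150.1]
ee_rot: [0.703, 0.711, -0.0, -0.0]
force: [1.4, 0.6, 2.2]
grip_width: 0.6
```

Emit:
servo_tool --increments '[{"dx": 0, "dy": 0, "dz": -2, "twist": 0, "fingers": 1}, {"dx": 0, "dy": 0, "dz": -2, "twist": 0, "fingers": 1}, {"dx": 0, "dy": 0, "dz": -2, "twist": 0, "fingers": 1}, {"dx": 0, "dy": 0, "dz": -2, "twist": 0, "fingers": 1}]'

```text
clock: 38.15
position: [658.3, 332.6, 152.0]
ee_rot: [0.703, 0.711, -0.0, -0.0]
force: [-0.3, 0.4, 0.6]
grip_width: 0.6
```

The force falls from 3.1 N to about 0.6 N over z 146→152, so the travel was about 6 mm and the press was full. Next I retreat and take a final look.

Emit:
servo_tool --increments '[{"dx": 0, "dy": 0, "dz": -40, "twist": 0, "fingers": 1}, {"dx": 0, "dy": -40, "dz": -90, "twist": 0, "fingers": 1}, {"dx": 0, "dy": -100, "dz": -100, "twist": 0, "fingers": 1}, {"dx": 0, "dy": -160, "dz": -100, "twist": 0, "fingers": 1}, {"dx": 30, "dy": -220, "dz": -100, "twist": 0, "fingers": 1}]'

```text
clock: 38.78
position: [440.4, 357.6, 252.8]
ee_rot: [0.704, 0.71, 0.0, 0.0]
force: [0.7, 2.1, 0.3]
grip_width: 0.4
```

Emit:
servo_tool --increments '[{"dx": 40, "dy": -20, "dz": 0, "twist": 0, "fingers": 1}, {"dx": 90, "dy": -40, "dz": 0, "twist": 0, "fingers": 1}, {"dx": 140, "dy": -60, "dz": 0, "twist": 0, "fingers": 1}, {"dx": 140, "dy": -60, "dz": 0, "twist": 0, "fingers": 1}]'

```text
clock: 39.28
position: [378.9, 500.2, 251.7]
ee_rot: [0.702, 0.712, -0.0, -0.0]
force: [0.1, -0.2, 0.6]
grip_width: 0.3
```

```bash
python3 - <<'E'
from h import *
d=save("top","t9.png",scale=1.5)
r=pinpoint("handle","top")[0];print(r,atz(d,r["centre"],88),proj(d,(570.4,212,88)),proj(d,(565,212,88)),get_state()["position"])
E
```

```text
{'centre': [191.9, 169.9], 'p': 0.58} [571.0620233  213.59913463  88.        ] [192.38979083 170.09416587] [192.38382664 171.74062361] [380.65341429 497.68876891 251.95828067]
```

View pics/t9.png

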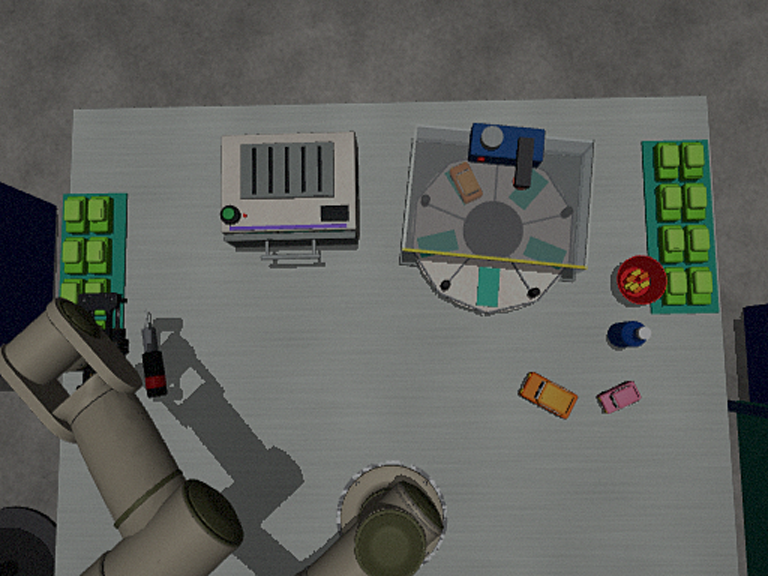

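The drawer is shut with the handle at x≈571. The sample is in its bay at (465,183), no green body is left on the carousel, and the bowl, tool and bottle are where they were. The arm is clear at z≈252, so I hand the job in.

```bash
python3 -c "
from station import *
print(finish_job())"
```

```text
the job is handed in; nothing more can be done
None
```

I loaded the two green bodies that were present (bays 2 and 3) into the two outer lanes of the drawer. I then pushed the drawer shut, pressed the start button and handed the job in at about 40 s on the robot's clock. `finish_job()` reports no verdict.

- **Bodies:** a top picture taken before closing showed both upright, one to a lane. I could not see them again once the drawer was shut.
- **Drawer:** the handle moved from x≈420 mm fully out to about 570–571 mm, and it stood firm under about 14 N. A thin green strip showed above the panel in the last wrist pictures. I took it to be the view over the panel's 101 mm edge, because the handle position agreed with shut.
- **Button:** it met a hard stop at about 15 N. Backing off, the contact force faded over about 6 mm, which matches a full press. My picture estimate of the button's top (136 mm) was about 4 mm lower than where contact actually began.
- **The rest:** in the final picture the orange sample is still in its bay on the carousel, and the bowl, hand tool and bottle look unmoved. I did not see any body get knocked aside.

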